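# Weigh out an order of shoe polish

## Robot

A 6-joint arm with a two-finger parallel gripper is mounted at the origin on the work surface. World frame = base frame: x ahead of the robot, y to its left, z up, the work surface at z = 0. Lengths are in m, angles in degrees, forces in N, time in s.
With the tool pointing down it reaches from about 0.4 to 0.825 m from the base axis. Payload 7 kg.
Tool frame: the origin (TCP) lies on the centre line of the jaws, within the pads' length; the fingertips stand 11 mm ahead of it and the grasp point (between the pads) lies 8 mm behind it; z points along the fingers, y is the line along which they close (so a half turn about z gives the same grasp; the last joint's range is limited). The gripper opens to 88 mm and grips with 3 to 60 N. Pads are 19 mm wide; open, the fingers measure 130 mm over their backs; the gripper's body (78 mm by 193 mm) begins 47 mm behind the grasp point.
Start: joints at [-60.212, 20.546, 0.682, 0, -70.136, -16.507], TCP at [0.155, -0.657, 0.238] pointing down, gripper open.
Joint ranges: [-176.03, 176.03], [-82.01, 121.73], [-58.28, 71.71], [-173.87, 95.51], [-174.79, -0.11], [-173.66, 173.66]. Speed limits (degrees/s): [136.94, 136.94, 172.46, 180, 180, 180].

## Interface

Orientations are given as [roll, pitch, yaw] about the fixed x, y, z axes, in that order (R = Rz(yaw) Ry(pitch) Rx(roll)).
In Python, from plant import r, capture, camera_model, job gives the robot as it stands.
- The arm moves only by the tool drive_tool, never from a script. Its argument "increments" is a list that holds one entry, the list of rows, each a list of 5 numbers: the gripper's target within -1 to 1 (fully open at 1, half-way at 0, shut at -1), then the shift along the tool's x, y, z scaled (see below), then the turn about the tool's z scaled (see below). In form: [[[gripper, tx, ty, tz, roll], ...]]. A call has 1 to 5 rows; each row is the pose to reach, as a shift and turn from the pose commanded when the call began, along the tool's axes at that moment, turning the shorter way round; what a row does not reach only later rows make up. The controller multiplies each number of a shift by 120 mm and each number of a turn by 360 degrees. A row lasts 1/8 s, in which the tool goes at most 62.5 mm and 10.7 degrees, less where a joint would pass 70% of its speed; a pose out of reach is approached as far as the arm can. A call with a number of a shift or a turn outside -1 to 1 is refused whole. A call with a gripper value outside its range is refused whole. The fingers move at their own pace and stop on an object; "squeeze" is the grip in N (left out, the last holds). Time passes only in rows, so rows that repeat a pose let the fingers close. It gives the time, the measured TCP pose, the force, the opening and the grip force at its end, in the units of the state.
- r.get_state(): the state, without advancing time (a new reading comes with each control period).
- capture(name): name is "scene" or "side" or "wrist"; returns the picture (420x560x3 uint8, red, green, blue); there is no depth.
- camera_model(name): a dict with "camera_matrix" (3x3 intrinsics, pixels), "rvec" (rotation vector, rad) and "tvec" (3), from world to camera coordinates, as OpenCV has them. Camera axes: x right, y down, z forward; pixel columns grow to the right and rows downward; lengths in m; the calibration is good to about 2 mm. The wrist camera is an equidistant fisheye: a pixel r from the principal point sees the ray r / f radians off the axis. A picture is of the moment at which its call begins: read the wrist's pose just before it. camera_model takes no time and is no camera call; for the wrist camera it gives the pose at the moment of the call.
- job.close_job(): hands the job in; it is judged then, once.
The state is a dict: "time_s": time; "joints": joint angles; "qd": joint speeds; "joint_torque": joint torques, N m; "tcp_pos": TCP position; "eef_rot": TCP orientation; "contact_force": force on the tool from outside, world axes, zero at the start; "moment": the same for the moment, N m; "gripper_width": finger opening in m; "gripper_force": force on a finger pad.
Only numpy, scipy, OpenCV 4.12 (cv2) and the standard library are available. Lean on these libraries where they do the work, as an engineer would, in place of code of your own. Each camera call takes 0.05 s, during which the arm holds its last target. There are 200 camera calls.

## Task

A customer at the shoeshine stand wants 150 g of polish: put closed tins from the bench onto the scale's pan one at a time, letting go of each, until the scale shows 150 g (needle in the marked band of the dial). Set them down gently and upright, without dropping them or pressing hard on the pan, and leave the tin that is not needed off the scale.

Things in the scene. Friction and masses are not known exactly. Their poses are not given: they have to be found in the camera images.
- pan: Steel pan of a fixed grey spring scale, 130 (x) by 200 (y) mm, rim 6 mm high. Origin: centre of its upper face, 80 mm above the bench when empty; z up. It sinks level 6 mm per 100 g (9 mm at 150 g; softly, 164 N/m; stop at 16.5 mm). Dial on its +x side: the needle starts lower left and turns clockwise; the dark band near the top is 125 to 175 g, pan 7.5 to 10.5 mm down.
- tin_large: The larger closed polish tin: round, brown metal, 62 mm across, 28 mm high, full, about 100 g (within 8 %). Loose, lid up on the bench. Origin: centre of its underside; z up.
- tin_small_1: A small closed polish tin: round, brown metal, 44 mm across, 24 mm high, full, about 50 g (within 8 %). Loose, lid up on the bench. Origin: centre of its underside; z up.
- tin_small_2: The other small closed polish tin, the same as tin_small_1: 44 mm across, 24 mm high, about 50 g (within 8 %). Origin: centre of its underside; z up.

How it is judged:
By the outcome, as a careful person would: the job done as asked, in the order asked, and still so for the second after the job is handed in, with the robot touching nothing.
It also fails if it takes over 51 s, if anything falls off the work surface, if the arm or the gripper's body presses on something with over 40 N, if the wrist force passes 120 N, or if a joint passes its speed limit or range.

## Working session

There is one attempt and no reset: what is moved stays moved. The work goes in short steps, Python scripts to look and compute and a tool call to move; the robot and the scene stay as the last step left them, time stands still between calls to the robot, and variables do not carry over. Pictures are saved under pics/ and viewed, at most 10 in all, crops included, and the job is handed in when it is done.

Besides the shell and the picture viewer there is one more tool, called after ">>>" as a command line: name --argument value ..., lists and objects as JSON in quotes. drive_tool: Moves the arm, as the interface text tells. Its arguments: {"type":"object","properties":{"increments":{"type":"array"},"squeeze":{"type":"number"}},"required":["increments"]}

```bash
mkdir -p pics; ls; cat > h.py <<'E'
import numpy as np,cv2
from plant import r,capture,camera_model,job
def ray(m,u,v,fish=False):
    K=np.array(m["camera_matrix"]);R=cv2.Rodrigues(np.array(m["rvec"],float))[0];t=np.array(m["tvec"],float).ravel()
    x=(u-K[0,2])/K[0,0];y=(v-K[1,2])/K[1,1]
    if fish:
        a=np.hypot(x,y);s=np.sin(a)/max(a,1e-9);d=np.array([x*s,y*s,np.cos(a)])
    else: d=np.array([x,y,1.])
    return -R.T@t,R.T@d
def onz(m,u,v,z,fish=False):
    c,d=ray(m,u,v,fish);return c+d*(z-c[2])/d[2]
E
python3 - <<'E'
from h import *
s=r.get_state();print(s)
a=capture("scene");b=capture("side");np.save('a.npy',a);np.save('b.npy',b)
cv2.imwrite('pics/scene.png',a[...,::-1]);cv2.imwrite('pics/side.png',b[...,::-1])
for n in("scene","side","wrist"):
    m=camera_model(n);print(n,m["camera_matrix"],ray(m,280,210)[0])
E
```

```text
pics
{'time_s': 0.0, 'joints': array([-6.02133724e+01,  2.05919749e+01,  6.33992570e-01, -1.91148363e-02,
       -7.01347169e+01, -1.65072025e+01]), 'qd': array([ 0.08586253,  0.05892608, -0.01559306,  0.0840538 ,  0.07804864,
       -0.12574891]), 'joint_torque': array([-1.07249463e-03, -5.82711911e+01,  2.93049181e+01,  6.99705362e+00,
        6.82194936e-03, -1.50198166e-04]), 'tcp_pos': array([ 0.1549178 , -0.6565094 ,  0.23662139]), 'eef_rot': array([ 1.79906015e+02, -9.11312457e-03, -1.66727077e+02]), 'contact_force': array([-0.03215039,  0.62351135, -0.80569825]), 'moment': array([-0.0087319 , -0.03112725,  0.01471467]), 'gripper_force': 0.0, 'gripper_width': 0.08753043648535795}
scene [[453.52382632   0.         286.4959673 ]
 [  0.         453.52382632 206.6001795 ]
 [  0.           0.           1.        ]] [0.84517014 0.31427084 0.76592438]
side [[454.87721971   0.         277.32918877]
 [  0.         454.87721971 205.28065681]
 [  0.           0.           1.        ]] [0.50402318 0.54857534 0.62677548]
wrist [[325.1922621    0.         275.3253268 ]
 [  0.         325.1922621  207.30503283]
 [  0.           0.           1.        ]] [ 0.08738384 -0.67388921  0.3838231 ]
```

View pics/scene.png

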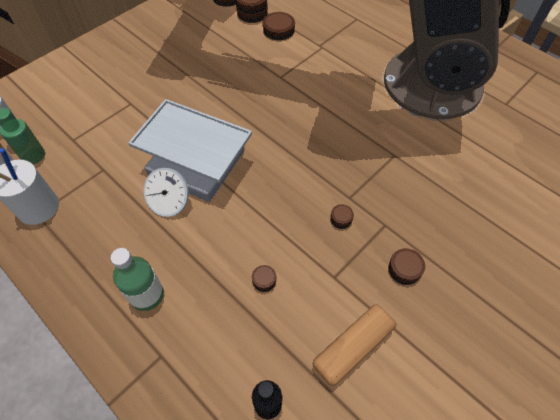

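View pics/side.png

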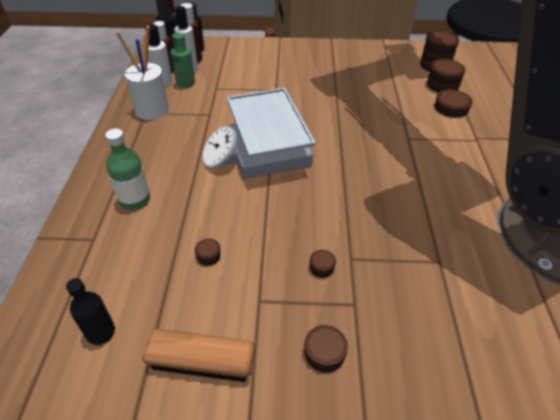

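The scene view shows the small tins at about (342,216) and (264,278), the large tin at (407,266), and the pan with corners near (172,103), (250,137), (212,178) and (131,143). The side view shows the small tins at (322,263) and (208,251), the large tin at (326,348), and the pan centred near (270,122).

```bash
cat > m.py <<'E'
from h import *
def blob(im,mask,uv):
    n,l,st,c=cv2.connectedComponentsWithStats(mask.astype(np.uint8))
    k=l[uv[1],uv[0]];return (l==k),st[k]
def run(fn,cam,seeds,pan):
    im=np.load(fn);m=camera_model(cam);hsv=cv2.cvtColor(im,cv2.COLOR_RGB2HSV)
    for nm,uv,h in seeds:
        print(nm,hsv[uv[1],uv[0]],end=' ')
        b,st=blob(im,hsv[...,2]<100,uv)
        cs,_=cv2.findContours(b.astype(np.uint8),0,2);M=cv2.moments(cv2.convexHull(max(cs,key=len)))
        u,v=M['m10']/M['m00'],M['m01']/M['m00']
        print(st[2:],onz(m,u,v,h/2).round(4))
    b,st=blob(im,cv2.erode(((hsv[...,1]<60)&(hsv[...,2]>165)).astype(np.uint8),np.ones((3,3))),pan)
    cs,_=cv2.findContours(b.astype(np.uint8),0,2);q=cv2.convexHull(max(cs,key=len))
    box=cv2.approxPolyN(q,4).reshape(-1,2)
    P=np.array([onz(m,*p,.083)[:2] for p in box]);print('pan',st,box.tolist(),P.round(4).tolist(),P.mean(0).round(4))
    for i in range(4):
        d=P[(i+1)%4]-P[i];print(np.hypot(*d).round(4),np.degrees(np.arctan2(d[1],d[0])).round(1))
run('a.npy','scene',[('A',(342,214),.024),('B',(264,277),.024),('L',(407,264),.028)],(190,135))
run('b.npy','side',[('A',(322,262),.024),('B',(208,250),.024),('L',(326,348),.028)],(270,120))
E
python3 m.py
```

```text
A [  9 114 116] [   560    420 210020] [0.5215 0.005  0.012 ]
B [  9  96 130] [   560    420 210020] [0.5215 0.005  0.012 ]
L [ 10 111 119] [   560    420 210020] [0.5224 0.0058 0.014 ]
pan [ 135  105  112   73 4373] [[247, 134], [218, 178], [134, 143], [167, 104]] [[0.4674, -0.1469], [0.5777, -0.1082], [0.6356, -0.2866], [0.5266, -0.3229]] [ 0.5518 -0.2161]
0.1169 19.3
0.1875 -72.0
0.1149 -161.6
0.1857 108.6
A [  9 126 105] [   560    418 190086] [0.5362 0.0116 0.012 ]
B [  9 129 103] [   560    418 190086] [0.5362 0.0116 0.012 ]
L [  9 115 113] [   560    418 190086] [0.5361 0.0133 0.014 ]
pan [ 230   93   84   60 3164] [[313, 141], [249, 153], [229, 100], [286, 92]] [[0.4622, -0.1473], [0.5819, -0.106], [0.6392, -0.2796], [0.5187, -0.3163]] [ 0.5505 -0.2123]
0.1266 19.0
0.1828 -71.7
0.1259 -163.1
0.1781 108.5
```

```bash
python3 - <<'E'
import numpy as np,cv2
for f,p in(('a.npy',[(370,190),(300,250),(390,230)]),('b.npy',[(260,230),(330,300),(270,320)])):
    h=cv2.cvtColor(np.load(f),cv2.COLOR_RGB2HSV)
    print([h[v,u].tolist() for u,v in p])
E
sed -i "s/hsv\[...,2\]<100,uv/(hsv[...,2]<145)\&(cv2.blur(hsv[...,2],(3,3))<140)\&(hsv[...,0]<20)\&WIN(uv),uv/" m.py
sed -i "2i def WIN(uv):\n    w=np.zeros((420,560),bool);w[uv[1]-28:uv[1]+28,uv[0]-28:uv[0]+28]=1;return w" m.py
python3 m.py | grep -v pan
```

```text
[[15, 110, 153], [13, 114, 136], [13, 115, 124]]
[[13, 116, 174], [13, 116, 149], [13, 117, 174]]
A [  9 114 116] [ 24  27 522] [0.4452 0.0875 0.012 ]
B [  9  96 130] [ 26  29 594] [0.64   0.0711 0.012 ]
L [ 10 111 119] [  47   52 1276] [0.4372 0.2381 0.014 ]
0.1169 19.3
0.1875 -72.0
0.1149 -161.6
0.1857 108.6
A [  9 126 105] [ 30  31 743] [0.447  0.0913 0.012 ]
B [  9 129 103] [ 27  30 655] [0.6411 0.0748 0.012 ]
L [  9 115 113] [  48   52 1939] [0.4472 0.2438 0.014 ]
0.1266 19.0
0.1828 -71.7
0.1259 -163.1
0.1781 108.5
```

```bash
sed -i "s/hsv\[...,0\]<20/hsv[...,0]<12/" m.py; python3 m.py | grep -E "^[ABL]"
cat >> h.py <<'E'
def goto(x,y,z,yaw=None):
    "tool-frame shift/turn numbers from the present measured pose"
    s=r.get_state();p=s["tcp_pos"];Y=np.radians(s["eef_rot"][2]);d=np.array([x,y,z])-p
    ex=np.array([np.cos(Y),np.sin(Y)]);ey=np.array([np.sin(Y),-np.cos(Y)])
    t=0 if yaw is None else -((yaw-s["eef_rot"][2]+180)%360-180)
    print("num",(np.array([ex@d[:2],ey@d[:2],-d[2]])/.12).round(3),"turn",round(t/360,4),p.round(4),s["eef_rot"].round(1))
E
python3 - <<'E'
from h import *
def tri(a,b):
    c1,d1=ray(camera_model("scene"),*a);c2,d2=ray(camera_model("side"),*b)
    A=np.stack([d1,-d2],1);k=np.linalg.lstsq(A,c2-c1,rcond=None)[0];return ((c1+k[0]*d1+c2+k[1]*d2)/2).round(3)
print('dial',tri((166,192),(220,147)),'greenbottle cap',tri((122,257),(115,136)))
m=camera_model("scene");print('brush ends',onz(m,330,362,.03),onz(m,382,325,.03))
E
python3 - <<'E'
from h import *
goto(.44,.24,.2,-71.5)
E
```

```text
A [  9 114 116] [ 24  24 403] [0.4436 0.0865 0.012 ]
B [  9  96 130] [ 24  27 490] [0.6386 0.0697 0.012 ]
L [ 10 111 119] [ 37  37 952] [0.4438 0.2394 0.014 ]
A [  9 126 105] [ 26  28 561] [0.4463 0.0885 0.012 ]
B [  9 129 103] [ 25  26 528] [0.641  0.0724 0.012 ]
L [  9 115 113] [  44   48 1600] [0.446  0.2411 0.014 ]
dial [ 0.65  -0.187  0.031] greenbottle cap [ 0.801 -0.057  0.154]
brush ends [0.67059066 0.25174147 0.03      ] [0.56631118 0.27463328 0.03      ]
num [-4.028  6.726  0.306] turn -0.2645 [ 0.1549 -0.6565  0.2367] [ 179.9   -0.  -166.7]
```

>>> drive_tool --increments '[[[1,-1,1,0,0],[1,-1,1,0,0],[1,-1,1,0,0]]]'

```text
time_s: 0.48
tcp_pos: [0.2449, -0.5105, 0.2372]
eef_rot: [180.0, -0.0, -166.7]
contact_force: [1.3, -0.0, 0.0]
gripper_width: 0.0877
gripper_force: 0.0
```

>>> drive_tool --increments '[[[1,-1,1,0,0],[1,-1,1,0,0],[1,-1,1,0,0]]]'

```text
time_s: 0.85
tcp_pos: [0.3342, -0.3661, 0.2376]
eef_rot: [180.0, 0.0, -166.7]
contact_force: [1.0, -1.5, -0.3]
gripper_width: 0.0879
gripper_force: 0.0
```

>>> drive_tool --increments '[[[1,-1,1,0,0],[1,-1,1,0,0],[1,-1,1,0,0]]]'

```text
time_s: 1.23
tcp_pos: [0.4235, -0.2217, 0.2376]
eef_rot: [180.0, 0.0, -166.6]
contact_force: [0.3, -1.7, 0.5]
gripper_width: 0.0875
gripper_force: 0.0
```

>>> drive_tool --increments '[[[1,-1,1,0,0],[1,-1,1,0,0],[1,-1,1,0,0]]]'

```text
time_s: 1.6
tcp_pos: [0.5128, -0.0772, 0.2375]
eef_rot: [180.0, 0.0, -166.6]
contact_force: [0.2, -1.2, 0.2]
gripper_width: 0.0873
gripper_force: 0.0
```

>>> drive_tool --increments '[[[1,0,1,0,0],[1,0,1,0,0],[1,0,1,0,0]]]'

```text
time_s: 1.98
tcp_pos: [0.4836, 0.0405, 0.2375]
eef_rot: [180.0, 0.0, -166.4]
contact_force: [0.9, -0.5, -0.4]
gripper_width: 0.0874
gripper_force: 0.0
```

>>> drive_tool --increments '[[[1,0,1,0,-0.264],[1,0,1,0,-0.264],[1,0,1,0,-0.264],[1,0,1,0,-0.264],[1,0,1,0,-0.264]]]'

```text
time_s: 2.6
tcp_pos: [0.4568, 0.1536, 0.2373]
eef_rot: [180.0, -0.0, -112.7]
contact_force: [-0.3, -0.1, -0.6]
gripper_width: 0.088
gripper_force: 0.0
```

```bash
python3 -c "
from h import *
goto(.445,.2405,.12,-71.5);print(r.get_state()['joints'].round(1))"
```

```text
num [-0.63   0.369  0.978] turn -0.1143 [0.4568 0.1536 0.2373] [ 180.    -0.  -112.7]
[ 42.    2.1 -22.9  -0.  -65.1 -64.7]
```

>>> drive_tool --increments '[[[1,-0.63,0.37,0.4,-0.114],[1,-0.63,0.37,0.4,-0.114],[1,-0.63,0.37,0.4,-0.114],[1,-0.63,0.37,0.4,-0.114],[1,-0.63,0.37,0.4,-0.114]]]'

```text
time_s: 3.22
tcp_pos: [0.4456, 0.2405, 0.1892]
eef_rot: [180.0, -0.0, -72.1]
contact_force: [-0.6, 0.1, -0.2]
gripper_width: 0.0881
gripper_force: 0.0
```

```bash
python3 - <<'E'
from h import *
m=camera_model("wrist");w=capture("wrist");np.save('w.npy',w);cv2.imwrite('pics/w1.png',w[...,::-1])
h=cv2.cvtColor(w,cv2.COLOR_RGB2HSV)
n,l,st,c=cv2.connectedComponentsWithStats(((h[...,0]<12)&(h[...,2]<150)&(h[...,1]>60)).astype(np.uint8))
for i in range(1,n):
    if st[i,4]>300: print(st[i],c[i].round(),onz(m,*c[i],.026,True).round(4))
goto(.445,.2405,.12,-71.5)
E
```

```text
[   0   82   38   36 1097] [17. 99.] [0.7752 0.2204 0.026 ]
[ 245  162   62   62 2247] [273. 195.] [0.4472 0.2408 0.026 ]
[  29  230   98   44 1796] [ 83. 242.] [0.641  0.3613 0.026 ]
[171 240  23  25 364] [185. 254.] [0.5171 0.3314 0.026 ]
num [-0.002  0.005  0.578] turn -0.0019 [0.4456 0.2405 0.1894] [180.   -0.  -72.2]
```

View pics/w1.png

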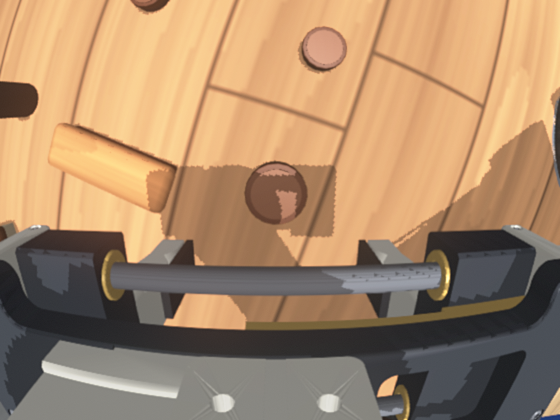

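The wrist view shows the large tin at about (276,192), which puts it near (0.446, 0.241), and the fingers at (165,280) and (385,280) straddle it. Next I descend to TCP z of 21 mm.

>>> drive_tool --increments '[[[1,0,0.01,0.5,0],[1,0,0.01,1,0],[1,0,0.01,1,0]]]'

```text
time_s: 3.65
tcp_pos: [0.4422, 0.2378, 0.0663]
eef_rot: [179.6, -0.3, -72.2]
contact_force: [0.5, 0.4, 1.3]
gripper_width: 0.0876
gripper_force: 0.0
```

>>> drive_tool --increments '[[[1,0,0,0.2,0],[1,0,0,0.4,0],[1,0,0,0.4,0],[1,0,0,0.4,0]]]'

```text
time_s: 4.15
tcp_pos: [0.4455, 0.2416, 0.0236]
eef_rot: [-179.9, 0.1, -72.0]
contact_force: [0.3, 0.3, 0.3]
gripper_width: 0.0877
gripper_force: 0.0
```

>>> drive_tool --increments '[[[0,0,0,0,0],[0,0,0,0,0],[0,0,0,0,0],[0,0,0,0,0]]]' --squeeze 10

```text
time_s: 4.65
tcp_pos: [0.4445, 0.2408, 0.0219]
eef_rot: [-180.0, 0.0, -72.0]
contact_force: [-0.8, -0.5, 4.0]
gripper_width: 0.0617
gripper_force: 10.0
```

>>> drive_tool --increments '[[[0,0,0,-0.3,0],[0,0,0,-0.7,0],[0,0,0,-1,0],[0,0,0,-1,0]]]' --squeeze 12

```text
time_s: 5.15
tcp_pos: [0.4455, 0.2419, 0.1443]
eef_rot: [-179.7, 0.1, -71.9]
contact_force: [0.5, -0.0, -2.5]
gripper_width: 0.0617
gripper_force: 12.0
```

```bash
python3 -c "
from h import *
goto(.540,-.181,.14,-71.5)"
```

```text
num [3.594 0.343 0.036] turn -0.0012 [0.4455 0.2419 0.1443] [-1.797e+02  1.000e-01 -7.190e+01]
```

>>> drive_tool --increments '[[[0,0.3,0.03,0,0],[0,0.7,0.07,0,0],[0,1,0.1,0,0]]]'

```text
time_s: 5.52
tcp_pos: [0.4693, 0.121, 0.1403]
eef_rot: [179.9, -0.0, -72.0]
contact_force: [0.8, 1.0, -1.2]
gripper_width: 0.0615
gripper_force: 12.0
```

>>> drive_tool --increments '[[[0,0.35,0.03,0,0],[0,0.7,0.06,0,0],[0,1,0.1,0,0]]]'

```text
time_s: 5.9
tcp_pos: [0.4952, 0.0034, 0.1403]
eef_rot: [179.9, 0.0, -72.0]
contact_force: [0.6, 0.4, -1.3]
gripper_width: 0.0614
gripper_force: 12.0
```

>>> drive_tool --increments '[[[0,0.35,0.03,0,0],[0,0.7,0.06,0,0],[0,0.9,0.08,0,0],[0,1,0.1,0,0]]]'

```text
time_s: 6.4
tcp_pos: [0.5209, -0.114, 0.1402]
eef_rot: [179.9, 0.0, -72.1]
contact_force: [0.2, -0.4, -1.4]
gripper_width: 0.0615
gripper_force: 12.0
```

```bash
python3 -c "
from h import *
goto(.540,-.181,.0955,-71.5)"
```

```text
num [0.581 0.02  0.372] turn -0.0016 [ 0.5209 -0.114   0.1402] [179.9   0.  -72.1]
```

>>> drive_tool --increments '[[[0,0.3,0.01,0,0],[0,0.58,0.02,0,0],[0,0.58,0.02,0.1,0],[0,0.58,0.02,0.2,0],[0,0.58,0.02,0.25,0]]]'

```text
time_s: 7.02
tcp_pos: [0.5399, -0.1789, 0.1101]
eef_rot: [179.9, 0.1, -71.9]
contact_force: [-0.2, -0.1, -1.5]
gripper_width: 0.0617
gripper_force: 12.0
```

```bash
python3 - <<'E'
from h import *
goto(.540,-.181,.0955,-71.5)
b=capture("side");a=capture("scene")
o=np.hstack([cv2.resize(a[60:240,90:310],None,fx=1.8,fy=1.8),cv2.resize(b[60:240,170:390],None,fx=1.8,fy=1.8)])
cv2.imwrite('pics/p1.png',o[...,::-1]);print(o.shape)
E
```

```text
num [0.017 0.005 0.122] turn -0.0012 [ 0.5399 -0.1789  0.1101] [ 1.799e+02  1.000e-01 -7.190e+01]
(324, 792, 3)
```

View pics/p1.png

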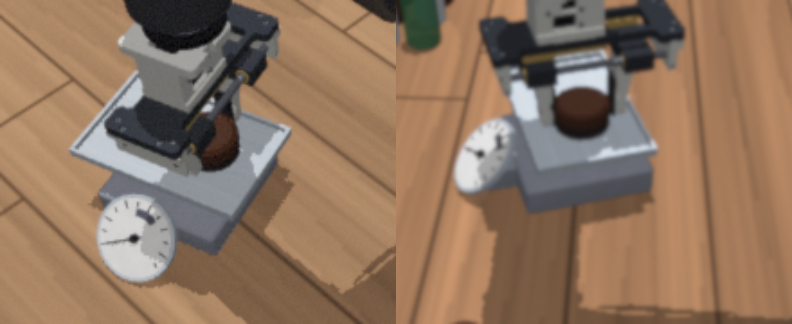

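The crops show the tin held above the +y half of the pan, with all fingers inside the rim (tin at (215,140) in the left crop and (582,110) in the right). Now I lower it slowly until the pan carries it.

>>> drive_tool --increments '[[[0,0,0,0.03,0],[0,0,0,0.05,0],[0,0,0,0.07,0],[0,0,0,0.08,0],[0,0,0,0.09,0]]]'

```text
time_s: 7.75
tcp_pos: [0.5409, -0.1798, 0.1008]
eef_rot: [-180.0, -0.0, -72.0]
contact_force: [-0.0, 0.2, -0.3]
gripper_width: 0.0616
gripper_force: 12.0
```

>>> drive_tool --increments '[[[0,0,0,0.01,0],[0,0,0,0.02,0],[0,0,0,0.03,0],[0,0,0,0.03,0],[0,0,0,0.03,0]]]'

```text
time_s: 8.38
tcp_pos: [0.5409, -0.1797, 0.0972]
eef_rot: [-180.0, -0.0, -72.0]
contact_force: [-0.3, 0.0, 0.6]
gripper_width: 0.0615
gripper_force: 12.0
```

>>> drive_tool --increments '[[[0,0,0,0.01,0],[0,0,0,0.01,0],[0,0,0,0.01,0]]]' --squeeze 4

```text
time_s: 8.75
tcp_pos: [0.5409, -0.1798, 0.096]
eef_rot: [-180.0, -0.0, -72.0]
contact_force: [-0.6, -0.8, 0.5]
gripper_width: 0.0616
gripper_force: 4.0
```

>>> drive_tool --increments '[[[0.45,0,0,0,0],[0.5,0,0,0,0],[0.6,0,0,0,0],[0.65,0,0,0,0],[0.65,0,0,0,0]]]'

```text
time_s: 9.38
tcp_pos: [0.5408, -0.1797, 0.096]
eef_rot: [180.0, 0.0, -72.0]
contact_force: [-0.5, 0.1, 0.6]
gripper_width: 0.0726
gripper_force: 0.0
```

>>> drive_tool --increments '[[[0.65,0,0,-0.05,0],[0.65,0,0,-0.2,0],[0.65,0,0,-0.4,0],[0.65,0,0,-0.6,0],[0.8,0,0,-0.6,0]]]'

```text
time_s: 10.0
tcp_pos: [0.5422, -0.1799, 0.1705]
eef_rot: [-179.8, -0.1, -71.9]
contact_force: [-1.2, 0.5, 1.0]
gripper_width: 0.0768
gripper_force: 0.0
```

```bash
python3 -c "
from h import *
goto(.445,.0875,.12,-71.5);print(r.get_state()['gripper_width'])"
```

```text
num [-2.369  0.079  0.421] turn -0.0012 [ 0.5422 -0.1799  0.1705] [-1.798e+02 -1.000e-01 -7.190e+01]
0.0768258743134684
```

>>> drive_tool --increments '[[[1,-0.4,0.02,0,0],[1,-0.8,0.03,0,0],[1,-1,0.04,0,0]]]'

```text
time_s: 10.38
tcp_pos: [0.498, -0.0656, 0.1677]
eef_rot: [180.0, 0.0, -71.9]
contact_force: [1.1, -0.6, 0.4]
gripper_width: 0.0877
gripper_force: 0.0
```

>>> drive_tool --increments '[[[1,-0.4,0.02,0,0],[1,-0.8,0.03,0,0],[1,-1,0.04,0,0]]]'

```text
time_s: 10.75
tcp_pos: [0.4564, 0.047, 0.1678]
eef_rot: [180.0, 0.0, -71.9]
contact_force: [1.1, -0.2, -0.1]
gripper_width: 0.0876
gripper_force: 0.0
```

>>> drive_tool --increments '[[[1,-0.36,0,0,0],[1,-0.36,0,0,0],[1,-0.36,0,0,0]]]'

```text
time_s: 11.12
tcp_pos: [0.4438, 0.0865, 0.1678]
eef_rot: [180.0, -0.0, -71.9]
contact_force: [-0.8, -0.4, -1.2]
gripper_width: 0.0877
gripper_force: 0.0
```

```bash
python3 - <<'E'
from h import *
goto(.445,.0875,.12,-71.5)
m=camera_model("wrist");w=capture("wrist");a=capture("scene")
h=cv2.cvtColor(w,cv2.COLOR_RGB2HSV)
n,l,st,c=cv2.connectedComponentsWithStats(((h[...,0]<12)&(h[...,2]<190)&(h[...,1]>60)).astype(np.uint8))
for i in range(1,n):
    if st[i,4]>300: print(st[i],c[i].round(),onz(m,*c[i],.023,True).round(4))
o=np.hstack([cv2.resize(a[60:240,90:310],(488,400)),w[:400,150:450]])
cv2.imwrite('pics/p2.png',o[...,::-1])
E
```

```text
num [-0.005 -0.012  0.398] turn -0.0011 [0.4438 0.0865 0.1678] [180.   -0.  -71.9]
[  76  105   43   43 1442] [ 96. 126.] [0.6345 0.0694 0.023 ]
[ 251  175   46   47 1552] [272. 198.] [0.4465 0.0863 0.023 ]
[  0 201  13  33 317] [  5. 217.] [0.7555 0.2095 0.023 ]
[  35  230   91   41 1650] [ 86. 242.] [0.6255 0.1952 0.023 ]
[171 240  25  26 350] [185. 254.] [0.5119 0.1683 0.023 ]
```

View pics/p2.png

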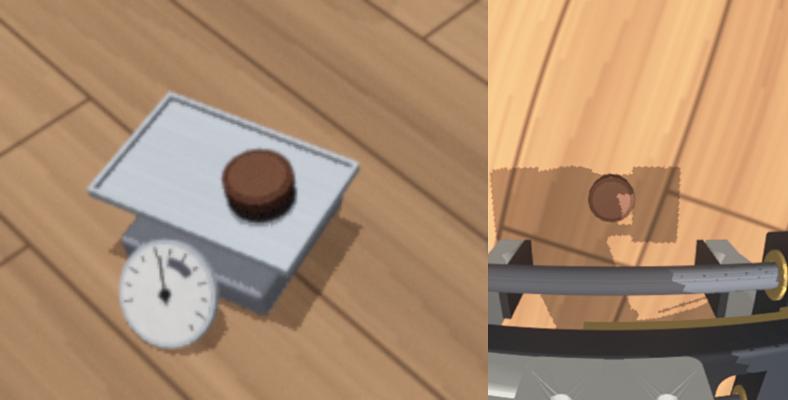

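The left crop shows the large tin upright on the pan at (258,183), with the needle just below the band. The right crop shows the small tin centred between the fingers at (611,198).

>>> drive_tool --increments '[[[0.8,0,-0.01,0.4,0],[0.7,0,-0.01,0.8,0],[0.7,0,-0.01,0.9,0],[0.7,0,-0.01,0.9,0]]]'

```text
time_s: 11.72
tcp_pos: [0.4454, 0.0863, 0.06]
eef_rot: [179.9, -0.0, -72.0]
contact_force: [-0.9, 0.1, 1.2]
gripper_width: 0.0744
gripper_force: 0.0
```

>>> drive_tool --increments '[[[0.7,0,0,0.15,0],[0.7,0,0,0.3,0],[0.7,0,0,0.34,0],[0.7,0,0,0.34,0]]]'

```text
time_s: 12.22
tcp_pos: [0.4459, 0.0873, 0.0202]
eef_rot: [-179.9, 0.0, -72.0]
contact_force: [-0.1, -0.2, 0.4]
gripper_width: 0.0748
gripper_force: 0.0
```

>>> drive_tool --increments '[[[-0.3,0,0,0,0],[-0.3,0,0,0,0],[-0.3,0,0,0,0],[-0.3,0,0,0,0],[-0.3,0,0,0,0]]]' --squeeze 8

```text
time_s: 12.85
tcp_pos: [0.4453, 0.087, 0.0193]
eef_rot: [-180.0, 0.0, -72.0]
contact_force: [-0.8, -0.1, 2.8]
gripper_width: 0.0437
gripper_force: 8.0
```

>>> drive_tool --increments '[[[-0.3,0,0,-0.3,0],[-0.3,0,0,-0.7,0],[-0.3,0,0,-1,0],[-0.3,0,0,-1,0]]]' --squeeze 10

```text
time_s: 13.35
tcp_pos: [0.4466, 0.0879, 0.1418]
eef_rot: [-179.7, 0.1, -71.9]
contact_force: [0.8, -0.2, -0.6]
gripper_width: 0.0431
gripper_force: 10.0
```

```bash
python3 -c "
from h import *
goto(.565,-.256,.14,-71.5)"
```

```text
num [ 3.03  -0.05   0.015] turn -0.0012 [0.4466 0.0879 0.1418] [-1.797e+02  1.000e-01 -7.190e+01]
```

>>> drive_tool --increments '[[[-0.3,0.3,0,-0.1,0],[-0.3,0.7,0,-0.2,0],[-0.3,1,0,-0.2,0]]]'

```text
time_s: 13.72
tcp_pos: [0.4826, -0.0284, 0.163]
eef_rot: [-180.0, 0.0, -72.0]
contact_force: [1.0, 0.9, -1.0]
gripper_width: 0.0434
gripper_force: 10.0
```

>>> drive_tool --increments '[[[-0.3,0.35,0,0,0],[-0.3,0.7,-0.02,0,0],[-0.3,1,-0.03,0,0]]]'

```text
time_s: 14.1
tcp_pos: [0.5226, -0.1416, 0.1617]
eef_rot: [179.9, 0.0, -72.0]
contact_force: [-0.2, 0.9, 0.2]
gripper_width: 0.0435
gripper_force: 10.0
```

>>> drive_tool --increments '[[[-0.3,0.35,0,0,0],[-0.3,0.7,-0.02,0,0],[-0.3,0.9,-0.02,0,0],[-0.3,1,-0.02,0,0],[-0.3,1,-0.02,0,0]]]'

```text
time_s: 14.72
tcp_pos: [0.5618, -0.2536, 0.162]
eef_rot: [179.9, 0.1, -72.0]
contact_force: [-0.5, 0.5, -1.1]
gripper_width: 0.0435
gripper_force: 10.0
```

```bash
python3 - <<'E'
from h import *
goto(.565,-.256,.0905,-71.5)
a=capture("scene");b=capture("side")
o=np.hstack([cv2.resize(a[60:240,90:310],None,fx=1.8,fy=1.8),cv2.resize(b[60:240,170:390],None,fx=1.8,fy=1.8)])
cv2.imwrite('pics/p3.png',o[...,::-1])
E
```

```text
num [ 0.027 -0.019  0.596] turn -0.0014 [ 0.5618 -0.2536  0.162 ] [ 1.799e+02  1.000e-01 -7.200e+01]
```

View pics/p3.png

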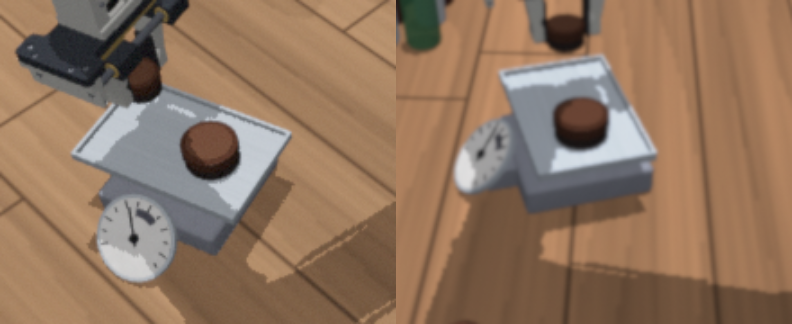

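The crops show the small tin hovering over the -y half of the pan at (143,78) and (565,32). The large tin is clear of it at (210,150), so I lower the small one.

>>> drive_tool --increments '[[[-0.3,0,0,0.15,0],[-0.3,0,0,0.3,0],[-0.3,0,0,0.42,0],[-0.3,0,0,0.48,0],[-0.3,0,0,0.5,0]]]'

```text
time_s: 15.45
tcp_pos: [0.5623, -0.2533, 0.103]
eef_rot: [180.0, 0.0, -71.9]
contact_force: [0.4, -0.4, -1.1]
gripper_width: 0.0439
gripper_force: 10.0
```

>>> drive_tool --increments '[[[-0.3,0,0,0.02,0],[-0.3,0,0,0.04,0],[-0.3,0,0,0.06,0],[-0.3,0,0,0.07,0],[-0.3,0,0,0.07,0]]]'

```text
time_s: 16.08
tcp_pos: [0.5623, -0.2535, 0.0947]
eef_rot: [180.0, 0.0, -72.0]
contact_force: [0.3, -0.0, -0.4]
gripper_width: 0.0435
gripper_force: 10.0
```

>>> drive_tool --increments '[[[-0.3,0,0,0.01,0],[-0.3,0,0,0.02,0],[-0.3,0,0,0.03,0],[-0.3,0,0,0.03,0],[-0.3,0,0,0.03,0]]]' --squeeze 4

```text
time_s: 16.7
tcp_pos: [0.5623, -0.2535, 0.0912]
eef_rot: [180.0, 0.0, -72.0]
contact_force: [-0.5, -0.5, -0.9]
gripper_width: 0.0435
gripper_force: 4.0
```

>>> drive_tool --increments '[[[0.02,0,0,0,0],[0.1,0,0,0,0],[0.2,0,0,0,0],[0.3,0,0,0,0],[0.3,0,0,0,0]]]'

```text
time_s: 17.32
tcp_pos: [0.5623, -0.2535, 0.0912]
eef_rot: [-180.0, -0.0, -72.0]
contact_force: [0.1, -0.0, 0.2]
gripper_width: 0.0572
gripper_force: 0.0
```

>>> drive_tool --increments '[[[0.3,0,0,-0.05,0],[0.3,0,0,-0.2,0],[0.3,0,0,-0.5,0],[0.3,0,0,-0.8,0],[0.3,0,0,-1,0]]]'

```text
time_s: 17.95
tcp_pos: [0.5628, -0.2537, 0.2137]
eef_rot: [-179.9, -0.1, -72.0]
contact_force: [0.0, -0.2, 0.0]
gripper_width: 0.0567
gripper_force: 0.0
```

>>> drive_tool --increments '[[[0.3,-1,0,0,0],[0.3,-1,0,0,0],[0.3,-1,0,0,0],[0.3,-1,0,0,0]]]'

```text
time_s: 18.45
tcp_pos: [0.5255, -0.1392, 0.2119]
eef_rot: [-179.9, -0.0, -71.9]
contact_force: [1.2, 0.1, 0.6]
gripper_width: 0.0568
gripper_force: 0.0
```

>>> drive_tool --increments '[[[0.3,-1,0,0,0],[0.3,-1,0,0,0],[0.3,-1,0,0,0],[0.3,-1,0,0,0],[0.3,-1,0,0,0]]]'

```text
time_s: 19.08
tcp_pos: [0.4884, -0.0265, 0.211]
eef_rot: [180.0, -0.0, -72.1]
contact_force: [0.8, -0.1, -0.3]
gripper_width: 0.0571
gripper_force: 0.0
```

```bash
python3 - <<'E'
from h import *
a=capture("scene")
cv2.imwrite('pics/p4.png',cv2.resize(a[60:300,90:410],None,fx=2.4,fy=2.4)[...,::-1])
E
```

```text
(no output)
```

View pics/p4.png

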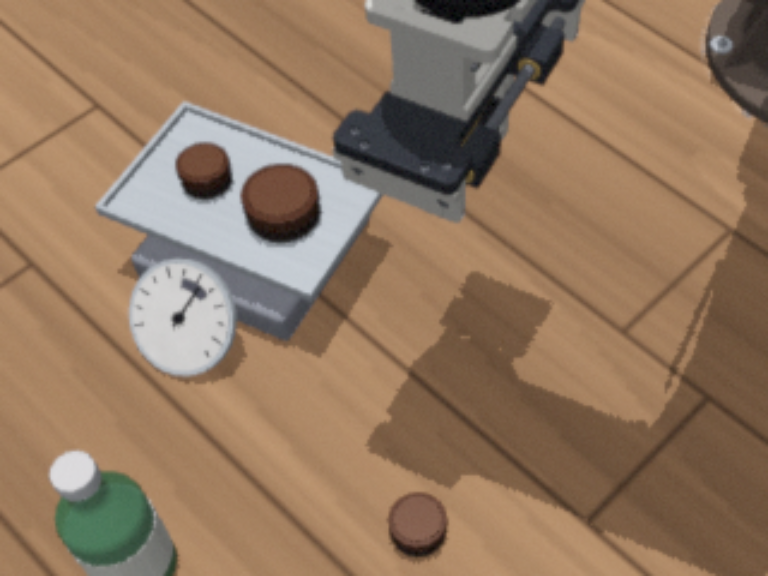

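Both tins stand upright on the pan at (204,168) and (281,200). The needle crosses the dark band near (195,287), and the spare tin is still on the bench at (418,522).

```bash
python3 -c "
from h import *
print(job.close_job())"
```

```text
the job is handed in; nothing more can be done
None
```

The job is handed in: the large tin and one small tin stand upright on the pan, the needle was in the 125–175 g band in the last picture, and the other small tin is still on the bench.

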